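# Unhook the instrument caddy past its sprung keeper and set it in the tray bay

## Task

Take the instrument caddy off the hook: with the caddy's own crossbar press the sprung keeper sleeve back along the arm as far as it goes, so that the bar comes out from under the hook's lip, then lift it off, without straining the hook or pushing on the stand with the gripper. Set the caddy down gently and upright in the empty bay of the instrument tray and let go, leaving the other things on the table undisturbed.

Things in the scene. Friction and masses are not known exactly. Their poses are not given: they have to be found in the camera images.
- caddy_grip (a point): Centre of the caddy's grip: a level grey bar atop its bail, 72 mm long (point x), 12 thick (y), 18 high; 153 mm above the basket's underside. z up. The caddy is one rigid piece, 0.35 to 0.6 kg: perforated metal basket 100 (x) x 64 (y) x 40 mm with a tall steel bail; at the start it hangs on the hook with x, y parallel to the stand's.
- caddy_bar (a point): Centre of the caddy's crossbar, by which it hangs on the hook's arm, 41 mm below the grip's centre: 98 mm long (point x), 10 thick (y), 10 high, with two cheeks under it, 14 mm apart, that straddle the arm and reach 11 mm below this point. A 54 mm wide, 27 mm high window opens above it to the grip; below it the bail is open for 67 mm down to the basket's rim.
- stand: Fixed hook stand, origin on the table under the hook, z up. Post 20 mm across, 160 mm tall, at y = +110 mm; base plate 110 (x) x 190 (y) x 12 mm, y = -50 to +140 mm. A clamp on the post holds a level round arm, 10 mm across, 140 mm above the table, along the stand's y; its hooked end points to -y. More than 15 N from the caddy strains it.
- hook_tip (a point): Nominal point on the arm's axis, 140 mm up, at y = 0 of the stand; axes as the stand's. Tip: turned up from y = -27.5 to -17.5 mm. Lip: from the tip back to y = +16 mm over the crossbar, 10 mm wide, 18 to 26 mm above the axis. The crossbar hangs between tip and keeper. Arm, tip, lip and keeper together really sit up to 11 mm nearer or farther along y; this is not measured, so feel.
- keeper (a point): Nominal centre of the shut keeper's front face, at stand y = +17.5 mm (same unmeasured shift, up to 11 mm). Dark steel sleeve on the arm, 26 mm across, 18 long, coil spring behind; it shuts the crossbar in under the lip. Pressed towards the post (+y) it takes 4.5 N at first, 8 N at its firm end stop after 11.5 mm; the bar is out from under the lip after 8.5 mm.
- bay (a point): Centre of the floor of the empty bay in the fixed metal instrument tray, 4 mm above the table; z up. Bay 112 mm (its x) by 76 mm (its y) inside; walls 4 mm thick, 14 mm above this floor. The rest of the tray, x = 60 to 130 mm, holds fixed instruments up to 18 mm above the table. The basket fits either way round, its long side along the bay's.
- vertebra: bone-coloured plastic model of one vertebra, about 76 x 64 x 24 mm, lying flat; a bystander; origin at the centre of its underside.
- jar: closed brown glass jar, 48 mm across, 75 mm tall; a bystander; origin at the centre of its underside.
- driver: blue-handled screwdriver, 190 mm long, lying flat; a bystander; origin under its middle.
- dish: round steel bowl, 90 mm across, 35 mm tall; a bystander; origin at the centre of its underside.
There are look-alikes about, which are no part of the job. What is meant by the part that bears caddy_grip is not orange, and is the larger of those in its own colour.

How it is judged (in metres and radians):
On the way:
1. the caddy is lifted off the hook: its crossbar is above the top of the lip (z of caddy_grip in the frame of stand above 0.215 m), for 0.1 s.
At the end, for the whole second after the job is handed in: The caddy stands in the empty bay: its grip within 12 mm of the bay's centre in the bay's x and y and 147 to 157 mm above the bay's floor (basket on the floor), upright within 0.06 rad, long side along the bay's long side within 0.2 rad, at rest and released (x of caddy_grip in the frame of bay between -0.012 and 0.012 m and y of caddy_grip in the frame of bay between -0.012 and 0.012 m and z of caddy_grip in the frame of bay between 0.147 and 0.157 m and angle between caddy_grip's own z axis and vertical below 0.06 rad and angle between the x axis of caddy_grip and the x axis of bay, either way round below 0.2 rad and linear speed of caddy below 0.02 m/s and contact force between the fingers and caddy below 0.1 N); the robot touches nothing.
It fails at once if the caddy loads the hook stand with more than 15 N (contact force between caddy and stand above 15 N).
It fails at once if the robot itself pushes on the hook stand with more than 5 N (contact force between any of the fingers, the arm and stand above 5 N).
It fails at once if the caddy is set down on the tray with more than 45 N (contact force between caddy and tray above 45 N).
It fails at once if a bystander is moved by more than 20 mm (distance of any of vertebra, jar, driver, dish from where it was at the start of the episode above 0.02 m).
It also fails if it takes over 69 s, if anything falls off the work surface, if the arm or the gripper's body presses on something with over 40 N, if the wrist force passes 120 N, or if a joint passes its speed limit or range.

## Robot

A 6-joint arm with a two-finger parallel gripper is mounted at the origin on the work surface. World frame = base frame: x ahead of the robot, y to its left, z up, the work surface at z = 0. Lengths are in mm, angles in rad, forces in N, time in s.
With the tool pointing down it reaches from about 350 to 875 mm from the base axis. Payload 4.2 kg.
Tool frame: the origin (TCP) lies at the very end of the fingers, on their centre line; the grasp point (between the pads) lies arm.pinch_z behind it (arm.pinch_z is the distance from the TCP to the grasp point, in mm); z points along the fingers, y is the line along which they close (so a half turn about z gives the same grasp; the last joint's range is limited). The gripper opens to 87 mm and grips with 3 to 60 N. Pads are 19 mm wide; open, the fingers measure 117 mm over their backs; the gripper's body (75 mm by 190 mm) begins 51 mm behind the grasp point.
Start: joints at [0.259, 0.385, 0.008, 0, -1.194, -0.259], TCP at [624.979, 0.025, 222.55] pointing down, gripper open.
Joint ranges: [-3.14, 3.14], [-1.21, 2.06], [-1.07, 1.41], [-3.16, 2.05], [-2.99, -0.16], [-3.1, 3.1]. Speed limits (rad/s): [2.79, 2.79, 3.14, 3.14, 3.14, 3.14].

## Interface

Orientations are given as a unit quaternion [x, y, z, w].
In Python, from plant import arm gives the robot as it stands.
- The arm moves only by the tool play_rows, never from a script. Its argument "commands" is a list that holds one entry, the list of rows, each a list of 7 numbers: the shift along the tool's x, y, z in m, then the turn, a rotation vector about the tool's x, y, z in rad, then the opening, from 0 (shut) to 1 (fully open). In form: [[[x, y, z, rx, ry, rz, claw], ...]]. A call has 1 to 5 rows; each row shifts and turns the commanded pose from where the row before left it, along the tool's axes as they then stand; what a row does not reach is not made up. A row lasts 1/12 s, in which the tool goes at most 41.7 mm and 7.16 degrees, less where a joint would pass 70% of its speed; a pose out of reach is approached as far as the arm can. A call with a gripper value outside its range is refused whole. The fingers move at their own pace and stop on an object; "force" is the grip in N (left out, the last holds). Time passes only in rows, so rows that do not move let the fingers close. It gives the time, the measured TCP pose, the force, the opening and the grip force at its end, in the units of the state.
- arm.sense(): the state, without advancing time (a new reading comes with each control period).
- arm.get_image(name): name is "scene" or "side" or "wrist"; returns the picture (480x640x3 uint8, red, green, blue); there is no depth.
- arm.camera_info(name): a dict with "fx", "fy", "cx", "cy" (pixels), "view" (4x4, takes a point from world to camera coordinates); the wrist camera has in their place "tool_from_camera" (4x4, takes a point from camera to tool coordinates, whose origin is the TCP and whose axes are the flange's). Camera axes: x right, y up, looking along -z (the intrinsics and any distortion apply to the point x, -y, -z); pixel columns grow to the right and rows downward; lengths in mm; the calibration is good to about 2 mm. The wrist camera is an equidistant fisheye: a pixel r from the principal point sees the ray r / f radians off the axis. A picture is of the moment at which its call begins: read the wrist's pose just before it. camera_info takes no time and is no camera call.
- arm.job_done(): hands the job in; it is judged then, once.
The state is a dict: "clock": time; "joint_positions": joint angles; "dq": joint speeds; "joint_torque": joint torques, N m; "ee_pos": TCP position; "orientation": TCP orientation; "ft_force": force on the tool from outside, world axes, zero at the start; "torque": the same for the moment, N m; "finger_gap": finger opening in mm; "grasp_force": force on a finger pad.
Only numpy, scipy, OpenCV 4.12 (cv2) and the standard library are available. Lean on these libraries where they do the work, as an engineer would, in place of code of your own. Each camera call takes 0.05 s, during which the arm holds its last target. There are 200 camera calls.

## Working session

There is one attempt and no reset: what is moved stays moved. The work goes in short steps, Python scripts to look and compute and a tool call to move; the robot and the scene stay as the last step left them, time stands still between calls to the robot, and variables do not carry over. Pictures are saved under pics/ and viewed, at most 10 in all, crops included, and the job is handed in when it is done.

Besides the shell and the picture viewer there is one more tool, called after "Call:" by a JSON object that holds its "fn" and its "kwargs". play_rows: Moves the arm, as the interface text tells. Its arguments: {"type":"object","properties":{"commands":{"type":"array"},"force":{"type":"number"}},"required":["commands"]}

```bash
mkdir -p pics; ls
python3 - <<'E'
from plant import arm
import cv2,json,numpy as np
print(arm.pinch_z); s=arm.sense(); print(s)
for n in ("scene","side"):
    cv2.imwrite(f"pics/{n}0.png",arm.get_image(n)[:,:,::-1])
for n in ("scene","side","wrist"):
    print(n,arm.camera_info(n))
E
```

```text
pics
18.700000000000003
{'clock': 0.0, 'joint_positions': array([ 2.58601218e-01,  3.85524237e-01,  6.65499776e-03, -5.14051924e-04,
       -1.19399061e+00, -2.58581186e-01]), 'dq': array([-0.00218666, -0.00075899,  0.00118903,  0.00034908,  0.00016054,
        0.00083594]), 'joint_torque': array([ 5.69075401e-04, -3.90661991e+01,  1.87403029e+01,  4.22001421e+00,
        1.09914420e-02, -1.81494070e-04]), 'ee_pos': array([6.24408119e+02, 2.63545865e-02, 2.21488288e+02]), 'orientation': array([-0.70704642,  0.70716635,  0.00072525, -0.00077176]), 'ft_force': array([ 0.43943302,  0.72162818, -0.22828361]), 'torque': array([ 0.03574189, -0.02029315, -0.01253422]), 'grasp_force': 0.0, 'finger_gap': 86.87453772880701}
scene {'fx': 504.21703419957885, 'fy': 504.21703419957885, 'cx': 320.30678508244, 'cy': 232.07650146695534, 'view': array([[ 6.61426860e-01,  7.49795146e-01, -1.79373460e-02,
        -4.02768915e+02],
       [-4.51987248e-01,  4.17574892e-01,  7.88250428e-01,
         1.62186670e+02],
       [ 5.98516529e-01, -5.13262554e-01,  6.15093094e-01,
        -1.40883817e+03],
     
[... 312 characters left out ...]
34407665e-01,  6.45168258e-01,
        -1.89636079e+02],
       [-1.68842449e-01, -6.22725032e-01,  7.64006389e-01,
        -9.29104562e+02],
       [ 0.00000000e+00,  0.00000000e+00,  0.00000000e+00,
         1.00000000e+00]])}
wrist {'fx': 371.64829954431775, 'fy': 371.64829954431775, 'cx': 322.7309232413417, 'cy': 233.95758232501038, 'tool_from_camera': array([[-3.52797650e-04,  9.53812858e-01,  3.00401245e-01,
         8.30940945e+01],
       [ 9.99999831e-01,  4.74993555e-04, -3.33744852e-04,
        -1.01041113e+00],
       [-4.61018786e-04,  3.00401077e-01, -9.53812865e-01,
        -1.63185700e+02],
       [ 0.00000000e+00,  0.00000000e+00,  0.00000000e+00,
         1.00000000e+00]])}
```

View pics/scene0.png

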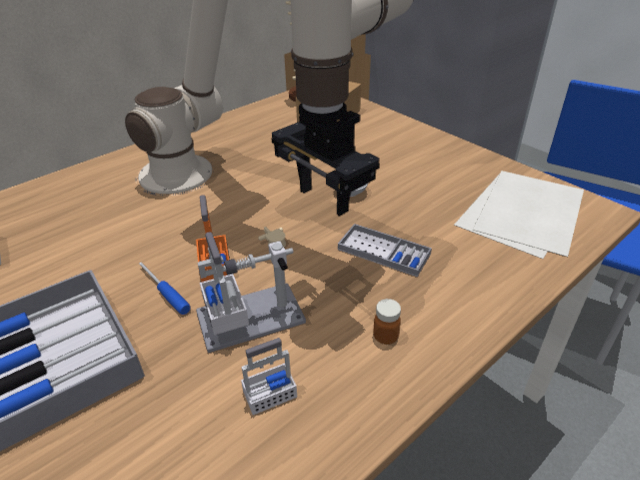

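View pics/side0.png

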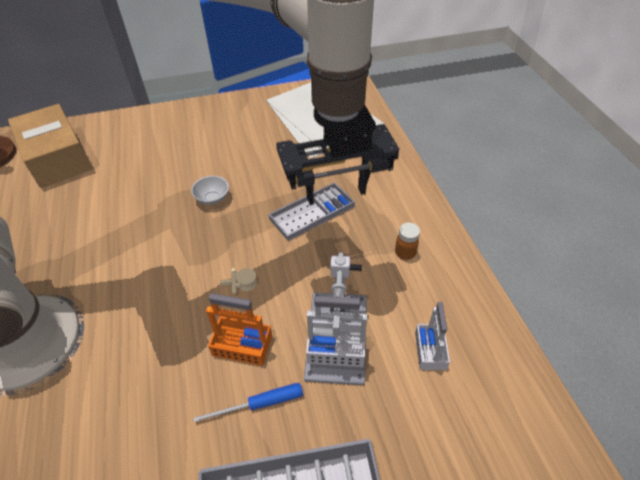

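The scene view shows the hook stand at (250,290) with its caddy, a smaller grey caddy at (270,380), an orange one at (212,245) and the small tray at (385,250). The side view shows the stand at (337,330), tray (312,210), jar (407,240), dish (211,192), vertebra (240,280) and driver (250,402). I'll zoom in.

```bash
cat > h.py <<'E'
import numpy as np, cv2
from plant import arm
I={n:arm.camera_info(n) for n in("scene","side","wrist")}
def ray(n,uv):
    c=I[n];V=c["view"];d=np.array([(uv[0]-c["cx"])/c["fx"],-(uv[1]-c["cy"])/c["fy"],-1.])
    R=V[:3,:3];o=-R.T@V[:3,3];d=R.T@d;return o,d/np.linalg.norm(d)
def onz(n,uv,z):
    o,d=ray(n,uv);return o+d*(z-o[2])/d[2]
def proj(n,p):
    c=I[n];q=c["view"][:3,:3]@np.array(p,float)+c["view"][:3,3]
    return np.array([c["cx"]+c["fx"]*q[0]/-q[2],c["cy"]-c["fy"]*q[1]/-q[2]])
def tri(a,b):
    (o1,d1),(o2,d2)=ray("scene",a),ray("side",b)
    A=np.eye(3)-np.outer(d1,d1);B=np.eye(3)-np.outer(d2,d2)
    p=np.linalg.solve(A+B,A@o1+B@o2);return p,np.linalg.norm(A@(p-o1))+np.linalg.norm(B@(p-o2))
E
python3 - <<'E'
import cv2
a=cv2.imread("pics/scene0.png");b=cv2.imread("pics/side0.png")
cv2.imwrite("pics/c1.png",cv2.resize(a[190:355,180:400],None,fx=3.6,fy=3.6,interpolation=cv2.INTER_CUBIC))
cv2.imwrite("pics/c2.png",cv2.resize(b[180:390,200:480],None,fx=2.8,fy=2.8,interpolation=cv2.INTER_CUBIC))
E
```

```text
(no output)
```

View pics/c1.png

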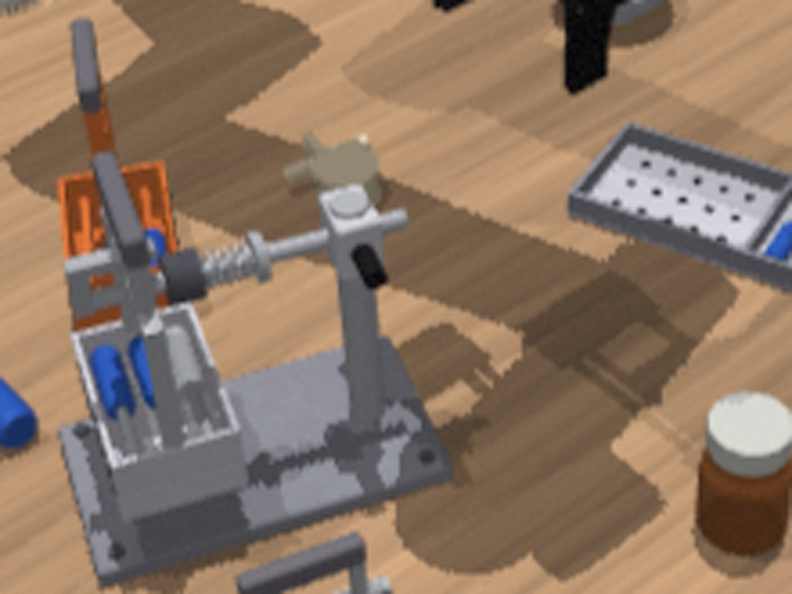

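View pics/c2.png

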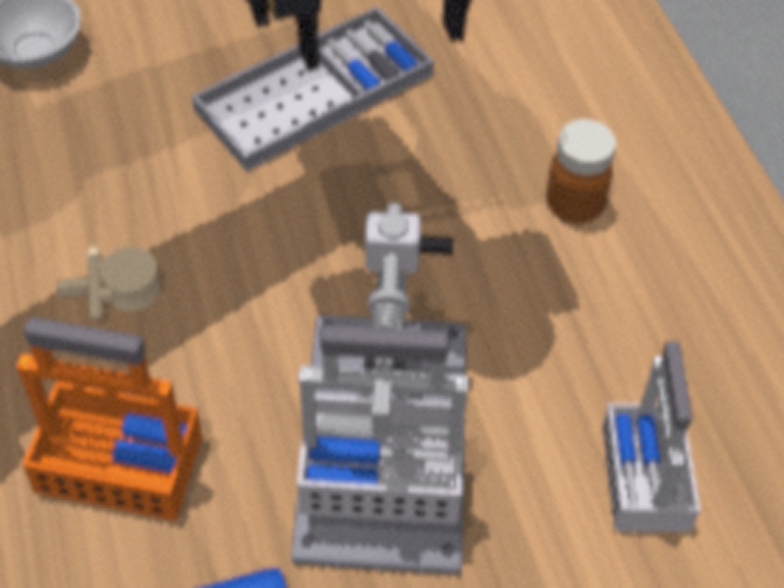

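c1 shows the hung caddy's grey grip centred near (119,210) with the keeper at (185,275) and post top at (350,205). c2 shows the grip centre near (384,342), plate corners (298,548), (463,552), (466,322), (316,318), and tray rim corners (195,100), (378,12), (432,68), (248,165), with the empty bay on the left.

Run:
```python
from h import *
np.set_printoptions(precision=1,suppress=True)
S=lambda u,v:(180+u/3.6,190+v/3.6)
D=lambda u,v:(200+u/2.8,180+v/2.8)
print("plate scene");P=[onz("scene",S(*p),12) for p in((62,430),(105,572),(450,462),(390,340))];print(np.array(P))
Q=[onz("side",D(*p),12) for p in((297,548),(463,552),(466,322),(316,318))];print("side",np.array(Q))
for X in(P,Q):
    X=np.array(X);y=(X[3]+X[2]-X[0]-X[1]);x=X[1]+X[2]-X[0]-X[3];print("yaw y",np.degrees(np.arctan2(-y[0],y[1])),"x",np.degrees(np.arctan2(x[1],x[0])),"len",np.linalg.norm(y)/2,np.linalg.norm(x)/2,"c",X.mean(0))
print("grip c",tri(S(119,210),D(384,342)))
print("grip ends",tri(S(107,168),D(324,338)),tri(S(130,248),D(445,350)))
print("post top",tri(S(350,203),D(393,226)))
T=np.array([onz("side",D(*p),18) for p in((195,100),(378,12),(432,68),(248,165))]);print("tray",T)
x=T[1]+T[2]-T[0]-T[3];y=T[0]+T[1]-T[2]-T[3];print(np.degrees(np.arctan2(x[1],x[0])),np.degrees(np.arctan2(-y[0],y[1])),np.linalg.norm(x)/2,np.linalg.norm(y)/2)
T2=np.array([onz("scene",S(*p),18) for p in((630,125),(570,195))]);print("tray scene",T2)
for n in("scene","side"):
    im=cv2.imread(f"pics/{n}0.png")[:,:,::-1].astype(int)
# tray from scene outer right corners in full picture
print(onz("scene",(431,247),18),onz("scene",(418,270),18))
print("driver",onz("side",(196,420),8),onz("side",(300,390),10),"jar",onz("side",(408,233),75),"vert",onz("side",(240,280),15),"dish",onz("side",(211,188),35))
print("orange grip",onz("side",(230,302),150),"small",onz("side",(440,318),110))
```

```text
plate scene
[[ 503.8 -227.1   12. ]
 [ 603.2 -261.1   12. ]
 [ 663.2  -86.5   12. ]
 [ 569.2  -52.1   12. ]]
side [[ 505.4 -222.5   12. ]
 [ 607.2 -254.3   12. ]
 [ 666.6  -87.2   12. ]
 [ 562.7  -53.9   12. ]]
yaw y -19.74972743249057 x -19.46430734560847 len 185.71769540129495 102.56514347273102 c [ 584.8 -156.7   12. ]
yaw y -19.17394083905091 x -17.548376874535364 len 177.74015633516404 107.84566116854383 c [ 585.5 -154.5   12. ]
grip c (array([ 568.1, -199.7,  191.6]), np.float64(0.9802663988593421))
grip ends (array([ 536.6, -187.2,  191.1]), np.float64(0.253786600609178)) (array([ 598.7, -213.7,  194.2]), np.float64(2.3486092775876664))
post top (array([605.2, -96.1, 158.9]), np.float64(1.7857005951592306))
tray [[521.1 179.4  18. ]
 [696.8 239.3  18. ]
 [721.  160.6  18. ]
 [547.3  98.1  18. ]]
19.299987152989583 17.46639298195914 185.1278090221818 83.93190323435846
tray scene [[522.8 184.7  18. ]
 [548.8 107.1  18. ]]
[694.3 250.4  18. ] [723.6 171.3  18. ]
driver [ 305.2 -247.1    8. ] [ 488.6 -244.7   10. ] jar [782.6  -3.5  75. ] vert [425.2  18.6  15. ] dish [402.5 291.7  35. ]
orange grip [ 404.1 -123.7  150. ] small [ 745.7 -228.   110. ]
```

```bash
cat >> h.py <<'E'
from scipy.spatial.transform import Rotation as Ro
def wray(uv,s):
    c=I["wrist"];dx,dy=uv[0]-c["cx"],uv[1]-c["cy"];r=np.hypot(dx,dy);t=r/c["fx"]
    d=np.array([np.sin(t)*dx/r,-np.sin(t)*dy/r,-np.cos(t)]);T=c["tool_from_camera"]
    R=Ro.from_quat(s["orientation"]).as_matrix()
    return R@T[:3,3]+s["ee_pos"],R@T[:3,:3]@d
def wonz(uv,z,s):
    o,d=wray(uv,s);return o+d*(z-o[2])/d[2]
E
python3 - <<'E'
from h import *
import pickle
s=arm.sense();im=arm.get_image("wrist")
pickle.dump(s,open("w0.pkl","wb"));cv2.imwrite("pics/w0.png",im[:,:,::-1])
E
```

```text
(no output)
```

View pics/w0.png

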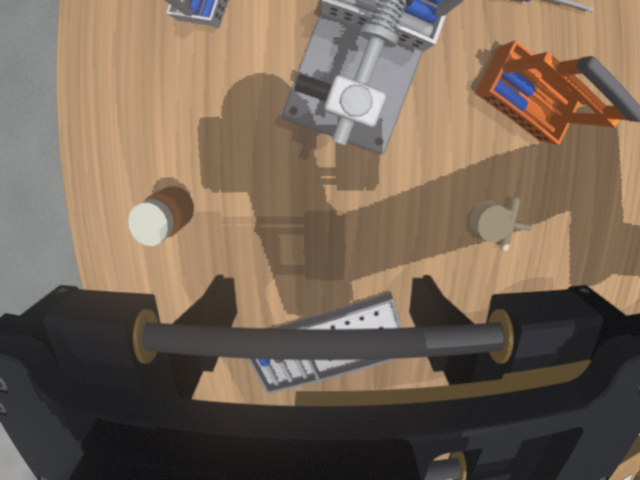

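The wrist view shows the post top at (356,100), plate back corners at (380,151) and (283,117), and the tray partly behind the fingers with a corner at (395,297). I'll step in +y to see the tray fully.

Call:
{"fn": "play_rows", "kwargs": {"commands": [[[-0.036,0,0,0,0,0,1],[-0.036,0,0,0,0,0,1],[-0.036,0,0,0,0,0,1],[-0.036,0,0,0,0,0,1],[-0.036,0,0,0,0,0,1]]]}}

```text
clock: 0.57
ee_pos: [624.5, 181.5, 222.2]
orientation: [-0.707, 0.707, 0.0, -0.0]
ft_force: [2.1, 0.2, 0.5]
finger_gap: 87.0
grasp_force: 0.0
```

Call:
{"fn": "play_rows", "kwargs": {"commands": [[[-0.03,0,0,0,0,0,1],[0,0,0,0,0,0,1],[0,0,0,0,0,0,1]]]}}

```text
clock: 0.82
ee_pos: [624.5, 211.7, 221.6]
orientation: [0.708, -0.706, -0.0, 0.001]
ft_force: [-0.0, -1.1, -0.7]
finger_gap: 87.4
grasp_force: 0.0
```

Run:
```python
from h import *
import pickle
s=arm.sense();im=arm.get_image("wrist");print(s["ee_pos"],s["clock"])
pickle.dump(s,open("w1.pkl","wb"));cv2.imwrite("pics/w1.png",im[:,:,::-1])
s0=pickle.load(open("w0.pkl","rb"))
print("post",wonz((356,100),160,s0),"plate",wonz((380,151),12,s0),wonz((283,117),12,s0),"tray",wonz((395,297),18,s0))
```

```text
[624.46472684 211.7012627  221.63373469] 0.8167
post [605.45179037 -95.74676201 160.        ] plate [567.27137083 -53.13407087  12.        ] [664.19622618 -87.14330931  12.        ] tray [544.04808486 106.52110132  18.        ]
```

View pics/w1.png

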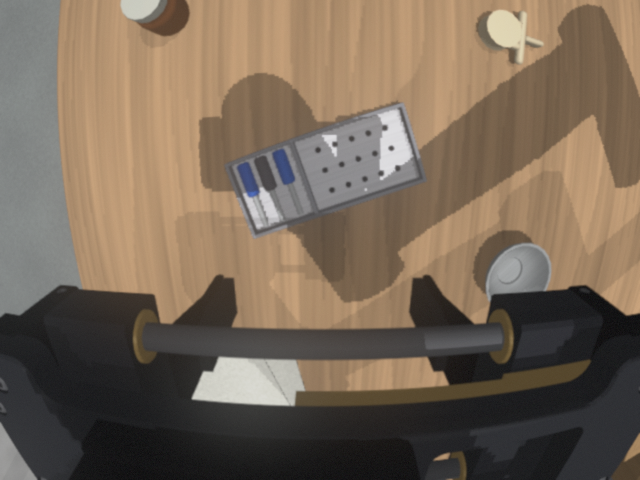

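The tray is now clear, with outer corners (401,103), (424,178), (255,236), (229,163) and the empty perforated bay on the right.

Run:
```python
from h import *
import pickle
np.set_printoptions(precision=1,suppress=True)
s=pickle.load(open("w1.pkl","rb"));s0=pickle.load(open("w0.pkl","rb"))
T=np.array([wonz(p,18,s) for p in((401,103),(424,178),(255,236),(229,163))]);print(T)
x=T[2]+T[3]-T[0]-T[1];y=T[1]+T[2]-T[0]-T[3];a=np.arctan2(x[1],x[0]);print(np.degrees(a),np.degrees(np.arctan2(-y[0],y[1])),np.linalg.norm(x)/2,np.linalg.norm(y)/2)
print("bay",(T[0]+T[1])[:2]/2+60*np.array([np.cos(a),np.sin(a)]))
im=cv2.imread("pics/w1.png");g=cv2.cvtColor(im,cv2.COLOR_BGR2GRAY)
m=np.zeros_like(g);cv2.fillPoly(m,[np.array([[304,146],[399,113],[416,174],[322,205]])],255)
bh=cv2.morphologyEx(g,cv2.MORPH_BLACKHAT,np.ones((11,11)));b=((bh>50)&(m>0)).astype(np.uint8)
n,_,st,c=cv2.connectedComponentsWithStats(b)
H=[c[i] for i in range(1,n) if 6<=st[i,4]<=45]
W=np.array([wonz(h,4,s) for h in H])[:,:2];R=np.array([[np.cos(a),np.sin(a)],[-np.sin(a),np.cos(a)]])
L=W@R.T;print(len(H));print(L[np.lexsort((L[:,0].round(-1),))])
print("mid bbox",(L.max(0)+L.min(0))/2@R)
print("post clock check",wonz((356,100),160,s0))
```

```text
[[548.4 109.   18. ]
 [521.8 184.   18. ]
 [696.  246.4  18. ]
 [719.6 169.2  18. ]]
19.547051104923778 18.294785412528164 183.2122111762972 80.08979007973592
bay [591.7 166.6]
15
[[574.9 -61.5]
 [574.7 -17. ]
 [575.1 -39.4]
 [593.  -61.6]
 [592.9 -39.5]
 [592.9 -17.9]
 [611.  -61.7]
 [611.  -39.6]
 [611.1 -17.5]
 [629.2 -61.9]
 [629.  -39.8]
 [629.2 -17.6]
 [646.9 -61.5]
 [647.2 -39.8]
 [647.3 -17.7]]
mid bbox [589.  167.2]
post clock check [605.5 -95.7 160. ]
```

Call:
{"fn": "play_rows", "kwargs": {"commands": [[[0.0375,0.005,0,0,0,0,1],[0.0375,0.005,0,0,0,0,1],[0.0375,0.005,0,0,0,0,1],[0.0375,0.005,0,0,0,0,1],[0.0375,0.005,0,0,0,0,1]]]}}

```text
clock: 1.28
ee_pos: [599.0, 19.4, 222.7]
orientation: [-0.707, 0.708, -0.0, -0.0]
ft_force: [0.2, 0.2, -0.0]
finger_gap: 87.2
grasp_force: 0.0
```

Call:
{"fn": "play_rows", "kwargs": {"commands": [[[0.0375,0.005,0,0,0,0,1],[0.0375,0.005,0,0,0,0,1],[0.0375,0.005,0,0,0,0,1],[0.0375,0.005,0,0,0,0,1],[0.0375,0.005,0,0,0,0,1]]]}}

```text
clock: 1.7
ee_pos: [573.5, -168.1, 222.9]
orientation: [-0.706, 0.708, -0.0, 0.0]
ft_force: [0.8, -0.2, -0.6]
finger_gap: 86.9
grasp_force: 0.0
```

Call:
{"fn": "play_rows", "kwargs": {"commands": [[[0.036,0.005,0,0,0,0,1],[0,0,0,0,0,-0.103,1],[0,0,0,0,0,-0.103,1],[0,0,0,0,0,-0.103,1],[0,0,0,0,0,-0.103,1]]]}}

```text
clock: 2.12
ee_pos: [568.7, -202.9, 222.6]
orientation: [0.837, -0.547, -0.0, 0.0]
ft_force: [-0.2, 0.2, 0.0]
finger_gap: 86.9
grasp_force: 0.0
```

Call:
{"fn": "play_rows", "kwargs": {"commands": [[[0,0,0,0,0,-0.103,1],[0,0,0,0,0,-0.103,1],[0,0,0,0,0,-0.103,1],[0,0,0,0,0,-0.103,1],[0,0,0,0,0,-0.103,1]]]}}

```text
clock: 2.53
ee_pos: [568.9, -202.4, 222.7]
orientation: [0.949, -0.315, -0.0, 0.0]
ft_force: [-0.3, -0.4, -0.3]
finger_gap: 87.0
grasp_force: 0.0
```

Call:
{"fn": "play_rows", "kwargs": {"commands": [[[0,0,0,0,0,-0.103,1],[0,0,0,0,0,-0.103,1],[0,0,0,0,0,-0.103,1],[0,0,0,0,0,0,1],[0,0,0,0,0,0,1]]]}}

```text
clock: 2.95
ee_pos: [569.2, -202.0, 222.6]
orientation: [0.986, -0.169, -0.0, 0.0]
ft_force: [-0.2, 0.0, 0.1]
finger_gap: 87.0
grasp_force: 0.0
```

```bash
cat > st.py <<'E'
from h import *
np.set_printoptions(precision=2,suppress=True)
def show():
    s=arm.sense();R=Ro.from_quat(s["orientation"]).as_matrix()
    f=np.mean([s["ft_force"]],0)
    print(s["clock"],s["ee_pos"],"yaw_y",np.degrees(np.arctan2(R[1,1],R[0,1]))%360,"tilt",R[2,:2],"F",f,"tool F",R.T@f,"T",s["torque"],s["finger_gap"],s["grasp_force"]);return s,R
if __name__=="__main__":
    s,R=show()
E
python3 - <<'E'
from st import *
import pickle
s,R=show()
print("to grip, tool:",R.T@(np.array([569,-200.3,175.5])-s["ee_pos"]))
im=arm.get_image("wrist");pickle.dump(s,open("w2.pkl","wb"));cv2.imwrite("pics/w2.png",im[:,:,::-1])
E
```

```text
2.95 [ 569.21 -201.98  222.63] yaw_y 250.5708394881178 tilt [-0.  0.] F [-0.18  0.    0.11] tool F [-0.17  0.06 -0.11] T [-0.07  0.08 -0.03] 86.99901125706455 0.0
to grip, tool: [-0.75 -1.51 47.13]
```

View pics/w2.png

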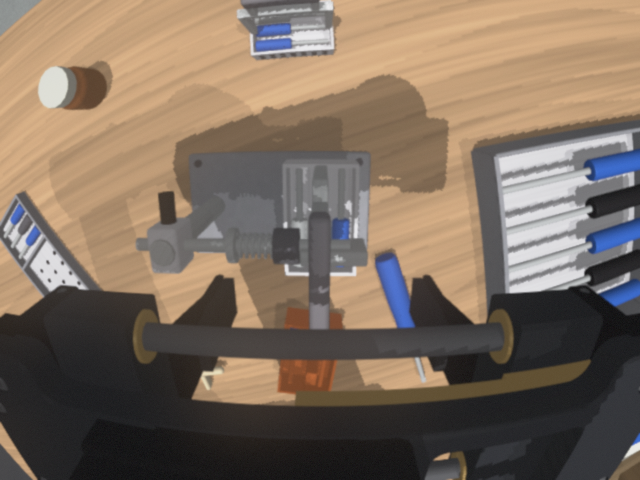

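The wrist view shows the grip bar centred between the fingers at column 319, parallel to the pads, the keeper's face at about (300,245) and the tip at (365,252). Lowering and closing lightly.

Call:
{"fn": "play_rows", "kwargs": {"commands": [[[0,-0.0023,0.012,0,0,0,1],[0,0,0.012,0,0,0,1],[0,0,0.012,0,0,0,1],[0,0,0.011,0,0,0,1],[0,0,0,0,0,0,1]]]}}

```text
clock: 3.42
ee_pos: [569.0, -198.7, 172.9]
orientation: [0.986, -0.168, -0.003, -0.0]
ft_force: [-0.0, -0.6, -0.5]
finger_gap: 87.0
grasp_force: 0.0
```

Call:
{"fn": "play_rows", "kwargs": {"commands": [[[0,0,0,0,0,0,0.3],[0,0,0,0,0,0,0.25],[0,0,0,0,0,0,0.2],[0,0,0,0,0,0,0.15],[0,0,0,0,0,0,0.1]]], "force": 5}}

```text
clock: 3.83
ee_pos: [571.0, -198.8, 176.2]
orientation: [0.986, -0.167, 0.001, -0.0]
ft_force: [0.2, -0.8, 0.4]
finger_gap: 61.4
grasp_force: 0.0
```

Call:
{"fn": "play_rows", "kwargs": {"commands": [[[0,0,0,0,0,0,0.05],[0,0,0,0,0,0,0],[0,0,0,0,0,0,0],[0,0,0,0,0,0,0],[0,0,0,0,0,0,0]]]}}

```text
clock: 4.25
ee_pos: [570.7, -198.8, 175.5]
orientation: [0.986, -0.167, -0.0, 0.0]
ft_force: [-0.9, 0.1, 0.4]
finger_gap: 28.2
grasp_force: 0.0
```

```bash
python3 st.py
```

```text
4.25 [ 570.73 -198.79  175.54] yaw_y 250.81804554797705 tilt [-0.  0.] F [-0.86  0.14  0.37] tool F [-0.86  0.15 -0.37] T [-0.07  0.03 -0.01] 28.248327145338635 0.0
```

Call:
{"fn": "play_rows", "kwargs": {"commands": [[[0,0,0,0,0,0,0],[0,0,0,0,0,0,0],[0,0,0,0,0,0,0],[0,0,0,0,0,0,0],[0,0,0,0,0,0,0]]]}}

```text
clock: 4.67
ee_pos: [570.6, -199.2, 175.6]
orientation: [0.986, -0.167, -0.0, 0.0]
ft_force: [-0.9, -1.8, 0.3]
finger_gap: 12.6
grasp_force: 5.0
```

Call:
{"fn": "play_rows", "kwargs": {"commands": [[[0,0,0,0,0,0,0],[0,0,0,0,0,0,0],[0,0,0,0,0,0,0]]]}}

```text
clock: 4.92
ee_pos: [570.6, -199.1, 175.6]
orientation: [0.986, -0.167, -0.0, 0.0]
ft_force: [-0.3, -2.3, -0.9]
finger_gap: 11.8
grasp_force: 5.1
```

```bash
python3 st.py
```

```text
4.9167 [ 570.63 -199.05  175.61] yaw_y 250.81347089725853 tilt [-0.  0.] F [-0.28 -2.35 -0.91] tool F [0.51 2.31 0.91] T [-0.88  0.25  0.01] 11.806971749192083 5.061252806335688
```

Call:
{"fn": "play_rows", "kwargs": {"commands": [[[0,0,0,0,0,0,0],[0,0,0,0,0,0,0],[0,0,-0.0008,0,0,0,0],[0,0,-0.0008,0,0,0,0],[0,0,0,0,0,0,0]]], "force": 55}}

```text
clock: 5.33
ee_pos: [570.3, -198.1, 176.1]
orientation: [0.986, -0.167, -0.001, -0.001]
ft_force: [-0.5, -0.3, -3.7]
finger_gap: 11.3
grasp_force: 54.9
```

Call:
{"fn": "play_rows", "kwargs": {"commands": [[[0,0,0,0,0,0,0],[0,0,0,0,0,0,0],[0,0,0,0,0,0,0]]]}}

```text
clock: 5.58
ee_pos: [570.6, -198.6, 176.7]
orientation: [0.986, -0.167, -0.0, -0.0]
ft_force: [-0.0, -0.7, -3.6]
finger_gap: 11.6
grasp_force: 54.9
```

```bash
python3 st.py
```

```text
5.5833 [ 570.57 -198.55  176.7 ] yaw_y 250.8185714836663 tilt [-0. -0.] F [-0.05 -0.67 -3.58] tool F [0.18 0.65 3.58] T [-0.03  0.07 -0.02] 11.616718772360501 54.91225934587419
```

Call:
{"fn": "play_rows", "kwargs": {"commands": [[[0,0,-0.0005,0,0,0,0],[0,-0.001,0,0,0,0,0],[0,-0.001,0,0,0,0,0],[0,0,0,0,0,0,0],[0,0,0,0,0,0,0]]]}}

```text
clock: 6.0
ee_pos: [571.4, -196.8, 177.6]
orientation: [0.986, -0.167, -0.0, -0.0]
ft_force: [-1.3, -0.6, -3.7]
finger_gap: 11.6
grasp_force: 54.9
```

```bash
python3 st.py
```

```text
6.0 [ 571.4  -196.8   177.64] yaw_y 250.82416089940696 tilt [-0. -0.] F [-1.3  -0.61 -3.75] tool F [-1.03  1.    3.75] T [-0.12  0.04 -0.07] 11.5984456656565 54.91221249103546
```

Call:
{"fn": "play_rows", "kwargs": {"commands": [[[0,-0.001,0,0,0,0,0],[0,-0.001,0,0,0,0,0],[0,-0.001,0,0,0,0,0],[0,0,0,0,0,0,0]]]}}

```text
clock: 6.33
ee_pos: [572.5, -193.9, 177.6]
orientation: [0.986, -0.167, 0.0, -0.0]
ft_force: [-1.3, -1.4, -3.3]
finger_gap: 11.6
grasp_force: 54.9
```

```bash
python3 st.py
```

```text
6.3333 [ 572.47 -193.86  177.65] yaw_y 250.83026646837774 tilt [ 0. -0.] F [-1.27 -1.37 -3.34] tool F [-0.75  1.71  3.34] T [-0.12  0.04  0.02] 11.60269522098179 54.91231167688966
```

Call:
{"fn": "play_rows", "kwargs": {"commands": [[[0,-0.001,0,0,0,0,0],[0,-0.001,0,0,0,0,0],[0,0,0,0,0,0,0],[0,0,0,0,0,0,0]]]}}

```text
clock: 6.67
ee_pos: [573.1, -192.1, 177.7]
orientation: [0.986, -0.167, 0.0, -0.0]
ft_force: [-0.1, -0.3, -4.1]
finger_gap: 11.6
grasp_force: 54.9
```

```bash
python3 st.py
```

```text
6.6667 [ 573.08 -192.12  177.68] yaw_y 250.82476457215836 tilt [ 0. -0.] F [-0.13 -0.27 -4.06] tool F [-0.03  0.29  4.06] T [-0.05  0.05 -0.03] 11.550552990315337 54.91238177753985
```

Still free (about 7 mm travelled). Continuing.

Call:
{"fn": "play_rows", "kwargs": {"commands": [[[0,-0.001,0,0,0,0,0],[0,-0.001,0,0,0,0,0],[0,0,0,0,0,0,0],[0,0,0,0,0,0,0]]]}}

```text
clock: 7.0
ee_pos: [573.5, -190.8, 177.7]
orientation: [0.986, -0.167, -0.0, 0.0]
ft_force: [-0.3, -1.8, -4.3]
finger_gap: 11.5
grasp_force: 54.9
```

```bash
python3 st.py
```

```text
7.0 [ 573.48 -190.79  177.69] yaw_y 250.81117927887738 tilt [-0.  0.] F [-0.35 -1.78 -4.31] tool F [0.26 1.79 4.31] T [-0.94  0.24 -0.04] 11.456994309819605 54.931909600272775
```

Call:
{"fn": "play_rows", "kwargs": {"commands": [[[0,-0.001,0,0,0,0,0],[0,-0.001,0,0,0,0,0],[0,0,0,0,0,0,0],[0,0,0,0,0,0,0]]]}}

```text
clock: 7.33
ee_pos: [574.1, -189.0, 177.7]
orientation: [0.986, -0.167, -0.0, 0.0]
ft_force: [-0.8, -4.6, -4.4]
finger_gap: 11.3
grasp_force: 55.0
```

```bash
python3 st.py
```

```text
7.3333 [ 574.06 -189.01  177.67] yaw_y 250.80960339050938 tilt [-0.  0.] F [-0.85 -4.65 -4.45] tool F [0.73 4.66 4.45] T [-1.78  0.41 -0.02] 11.285462634064237 54.979929900728166
```

Call:
{"fn": "play_rows", "kwargs": {"commands": [[[0,-0.001,0,0,0,0,0],[0,-0.001,0,0,0,0,0],[0,-0.001,0,0,0,0,0],[0,0,0,0,0,0,0],[0,0,0,0,0,0,0]]]}}

```text
clock: 7.75
ee_pos: [575.0, -186.3, 177.7]
orientation: [0.986, -0.167, -0.0, 0.001]
ft_force: [-1.1, -5.4, -4.3]
finger_gap: 11.6
grasp_force: 55.0
```

```bash
python3 st.py
```

```text
7.75 [ 575.04 -186.28  177.68] yaw_y 250.81073291723246 tilt [-0.  0.] F [-1.07 -5.4  -4.26] tool F [0.77 5.45 4.26] T [-2.    0.39 -0.  ] 11.610595521901459 54.992779274471104
```

Call:
{"fn": "play_rows", "kwargs": {"commands": [[[0,-0.001,0,0,0,0,0],[0,-0.001,0,0,0,0,0],[0,-0.001,0,0,0,0,0],[0,0,0,0,0,0,0],[0,0,0,0,0,0,0]]]}}

```text
clock: 8.17
ee_pos: [576.0, -183.7, 177.7]
orientation: [0.986, -0.167, -0.0, 0.001]
ft_force: [-1.2, -7.3, -4.8]
finger_gap: 11.3
grasp_force: 55.0
```

```bash
python3 st.py
```

```text
8.1667 [ 575.96 -183.72  177.7 ] yaw_y 250.81102174881102 tilt [-0.  0.] F [-1.25 -7.32 -4.82] tool F [1.23 7.31 4.83] T [-2.24  0.49 -0.05] 11.34171021312057 55.015956591814756
```

Call:
{"fn": "play_rows", "kwargs": {"commands": [[[0,-0.001,0,0,0,0,0],[0,-0.001,0,0,0,0,0],[0,-0.001,0,0,0,0,0],[0,0,0,0,0,0,0],[0,0,0,0,0,0,0]]]}}

```text
clock: 8.58
ee_pos: [576.8, -181.2, 177.7]
orientation: [0.986, -0.167, -0.0, 0.001]
ft_force: [-1.4, -7.6, -4.7]
finger_gap: 11.7
grasp_force: 55.0
```

```bash
python3 st.py
```

```text
8.5833 [ 576.83 -181.16  177.67] yaw_y 250.806564903045 tilt [-0.  0.] F [-1.42 -7.55 -4.74] tool F [1.15 7.59 4.76] T [-2.51  0.46  0.02] 11.748869083329373 55.04184362478554
```

Call:
{"fn": "play_rows", "kwargs": {"commands": [[[0,-0.001,0,0,0,0,0],[0,-0.001,0,0,0,0,0],[0,0,0,0,0,0,0],[0,0,0,0,0,0,0]]]}}

```text
clock: 8.92
ee_pos: [577.4, -179.5, 177.7]
orientation: [0.986, -0.167, -0.001, 0.001]
ft_force: [-1.2, -7.6, -4.3]
finger_gap: 11.4
grasp_force: 55.1
```

```bash
python3 st.py
```

```text
8.9167 [ 577.43 -179.49  177.68] yaw_y 250.80679704433095 tilt [-0.  0.] F [-1.16 -7.6  -4.32] tool F [1.41 7.54 4.34] T [-2.72  0.48 -0.  ] 11.389464348679219 55.06109291687608
```

Call:
{"fn": "play_rows", "kwargs": {"commands": [[[0,-0.001,0,0,0,0,0],[0,0,0,0,0,0,0],[0,0,0,0,0,0,0]]]}}

```text
clock: 9.17
ee_pos: [577.5, -179.2, 177.7]
orientation: [0.986, -0.167, -0.001, 0.002]
ft_force: [-1.3, -9.6, -4.7]
finger_gap: 11.3
grasp_force: 55.2
```

```bash
python3 st.py
```

```text
9.1667 [ 577.45 -179.25  177.69] yaw_y 250.8016139690096 tilt [-0.  0.] F [-1.33 -9.64 -4.68] tool F [1.92 9.52 4.71] T [-3.43  0.58  0.04] 11.328444444496649 55.15573111712001
```

The force jump with no further travel means the end stop has been reached. Backing off slightly and lifting.

Call:
{"fn": "play_rows", "kwargs": {"commands": [[[0,0.0004,-0.001,0,0,0,0],[0,0,-0.001,0,0,0,0],[0,0,-0.0015,0,0,0,0],[0,0,0,0,0,0,0]]]}}

```text
clock: 9.5
ee_pos: [576.5, -179.0, 180.0]
orientation: [0.986, -0.167, -0.002, 0.001]
ft_force: [-1.3, -8.3, -7.9]
finger_gap: 11.8
grasp_force: 55.1
```

```bash
python3 st.py
```

```text
9.5 [ 576.49 -178.99  180.03] yaw_y 250.76611180185222 tilt [-0.  0.] F [-1.3  -8.29 -7.9 ] tool F [1.53 8.23 7.92] T [-2.98  0.69 -0.02] 11.84866318275261 55.12335590086877
```

Call:
{"fn": "play_rows", "kwargs": {"commands": [[[0,0,-0.0005,0,0,0,0],[0,0,0,0,0,0,0],[0,0,0,0,0,0,0]]]}}

```text
clock: 9.75
ee_pos: [576.4, -178.9, 180.2]
orientation: [0.986, -0.167, -0.002, 0.001]
ft_force: [-1.2, -8.1, -7.7]
finger_gap: 11.5
grasp_force: 55.1
```

```bash
python3 st.py
```

```text
9.75 [ 576.42 -178.92  180.23] yaw_y 250.76907867668214 tilt [-0.  0.] F [-1.15 -8.06 -7.72] tool F [1.6  7.97 7.74] T [-3.    0.61 -0.05] 11.518629765594355 55.13157485285774
```

Call:
{"fn": "play_rows", "kwargs": {"commands": [[[0,0,-0.001,0,0,0,0],[0,0,-0.001,0,0,0,0],[0,0,-0.001,0,0,0,0],[0,0,0,0,0,0,0]]]}}

```text
clock: 10.08
ee_pos: [575.9, -178.6, 183.0]
orientation: [0.986, -0.167, -0.003, 0.001]
ft_force: [-1.3, -7.7, -8.7]
finger_gap: 11.4
grasp_force: 55.1
```

```bash
python3 st.py
```

```text
10.0833 [ 575.88 -178.64  182.96] yaw_y 250.75839898033328 tilt [-0.01  0.  ] F [-1.28 -7.69 -8.67] tool F [1.38 7.66 8.69] T [-2.71  0.86 -0.07] 11.371871177785025 55.1260608388111
```

Call:
{"fn": "play_rows", "kwargs": {"commands": [[[0,0,-0.002,0,0,0,0],[0,0,-0.002,0,0,0,0],[0,0,-0.002,0,0,0,0],[0,0,-0.002,0,0,0,0],[0,0,0,0,0,0,0]]]}}

```text
clock: 10.5
ee_pos: [579.0, -176.8, 193.1]
orientation: [0.986, -0.167, 0.001, -0.001]
ft_force: [-0.2, -0.5, -3.8]
finger_gap: 11.5
grasp_force: 54.9
```

```bash
python3 st.py
```

```text
10.5 [ 579.   -176.8   193.15] yaw_y 250.82582141718416 tilt [ 0. -0.] F [-0.15 -0.55 -3.81] tool F [0.03 0.57 3.81] T [-0.14 -0.04  0.04] 11.516407274241741 54.910597102716565
```

Call:
{"fn": "play_rows", "kwargs": {"commands": [[[0,0,-0.006,0,0,0,0],[0,0,-0.006,0,0,0,0],[0,0,-0.006,0,0,0,0],[0,0,0,0,0,0,0],[0,0,0,0,0,0,0]]]}}

```text
clock: 10.92
ee_pos: [578.7, -177.3, 211.6]
orientation: [0.986, -0.167, 0.001, -0.0]
ft_force: [0.7, 0.0, -4.5]
finger_gap: 11.6
grasp_force: 54.9
```

Run:
```python
from st import *
show()
im=arm.get_image("scene");cv2.imwrite("pics/s2.png",cv2.resize(im[190:355,180:400,::-1],None,fx=3.6,fy=3.6,interpolation=cv2.INTER_CUBIC))
```

```text
10.9167 [ 578.69 -177.25  211.64] yaw_y 250.8283493815874 tilt [ 0. -0.] F [ 0.75  0.04 -4.48] tool F [ 0.68 -0.28  4.48] T [-0.11  0.02  0.  ] 11.592660564270393 54.91209835745394
```

View pics/s2.png

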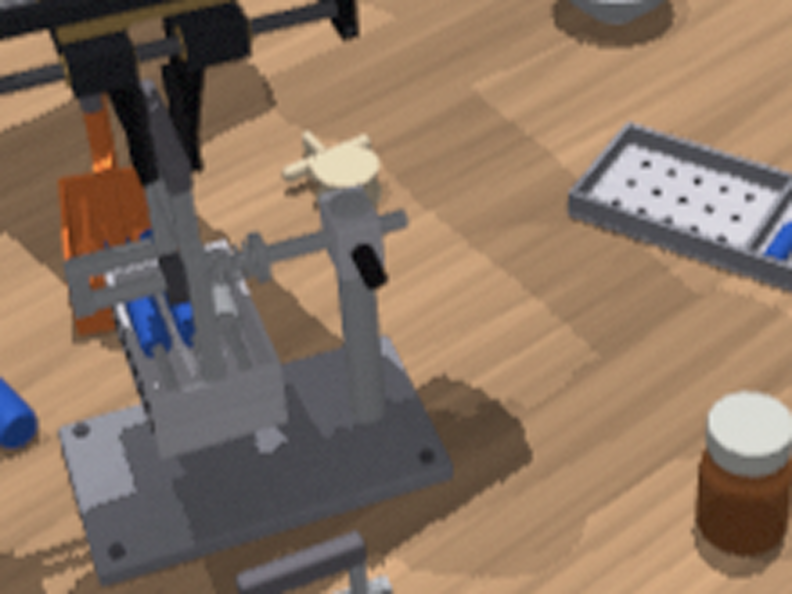

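The caddy's bar is above the lip, the basket is level below the arm. Sliding it off toward the open end.

Call:
{"fn": "play_rows", "kwargs": {"commands": [[[0,0.005,0,0,0,0,0],[0,0.01,0,0,0,0,0],[0,0.01,0,0,0,0,0],[0,0.01,0,0,0,0,0],[0,0.01,0,0,0,0,0]]]}}

```text
clock: 11.38
ee_pos: [562.7, -221.3, 210.5]
orientation: [0.986, -0.167, -0.0, 0.0]
ft_force: [0.3, 0.5, -2.7]
finger_gap: 11.5
grasp_force: 54.9
```

Call:
{"fn": "play_rows", "kwargs": {"commands": [[[0,0.015,0,0,0,0,0],[0,0.015,0,0,0,0,0],[0,0.015,0,0,0,0,0],[0,0.02,0,0,0,0,0],[0,0,0,0,0,0,0]]]}}

```text
clock: 11.8
ee_pos: [540.3, -284.9, 210.6]
orientation: [0.986, -0.168, -0.0, 0.001]
ft_force: [0.6, 2.0, -3.9]
finger_gap: 11.8
grasp_force: 55.0
```

```bash
python3 st.py
```

```text
11.8 [ 540.31 -284.87  210.58] yaw_y 250.6105704937528 tilt [-0.  0.] F [ 0.56  2.02 -3.87] tool F [-0.14 -2.1   3.86] T [ 0.64 -0.19  0.02] 11.763919042665194 55.00137537717819
```

Call:
{"fn": "play_rows", "kwargs": {"commands": [[[0,0,0,0,0,0,0],[0,0,0,0,0,0,0],[0,0,0,0,0,0,0]]]}}

```text
clock: 12.05
ee_pos: [542.0, -281.3, 210.6]
orientation: [0.986, -0.167, -0.0, -0.0]
ft_force: [-0.2, 0.0, -4.1]
finger_gap: 11.8
grasp_force: 54.9
```

```bash
python3 st.py
```

```text
12.05 [ 542.02 -281.26  210.59] yaw_y 250.82035636026694 tilt [-0. -0.] F [-0.17  0.04 -4.06] tool F [-0.17  0.01  4.06] T [-0.06  0.05 -0.01] 11.800683476222494 54.912651255726814
```

Call:
{"fn": "play_rows", "kwargs": {"commands": [[[0,0,-0.02,0,0,0,0],[0,0,-0.03,0,0,0,0],[0,0,-0.03,0,0,0,0],[0,0,-0.03,0,0,0,0],[0,0,-0.02,0,0,0,0]]]}}

```text
clock: 12.47
ee_pos: [542.9, -281.2, 344.5]
orientation: [0.986, -0.166, 0.002, 0.001]
ft_force: [1.3, -0.7, -2.7]
finger_gap: 11.8
grasp_force: 54.9
```

Call:
{"fn": "play_rows", "kwargs": {"commands": [[[-0.003,-0.013,0,0,0,0,0],[-0.0068,-0.0292,0,0,0,0,0],[-0.0068,-0.0292,0,0,0,0,0],[-0.0068,-0.0292,0,0,0,0,0],[-0.0068,-0.0292,0,0,0,0,0]]]}}

```text
clock: 12.88
ee_pos: [555.5, -146.3, 339.2]
orientation: [0.986, -0.166, -0.001, -0.0]
ft_force: [1.3, 0.9, -3.9]
finger_gap: 11.6
grasp_force: 54.9
```

Call:
{"fn": "play_rows", "kwargs": {"commands": [[[-0.0068,-0.0292,0,0,0,0,0],[-0.0068,-0.0292,0,0,0,0,0],[-0.0068,-0.0292,0,0,0,0,0],[-0.0068,-0.0292,0,0,0,0,0],[-0.0068,-0.0292,0,0,0,0,0]]]}}

```text
clock: 13.3
ee_pos: [571.1, 2.9, 339.3]
orientation: [0.986, -0.166, -0.001, -0.0]
ft_force: [1.0, 0.2, -5.2]
finger_gap: 11.5
grasp_force: 54.9
```

Call:
{"fn": "play_rows", "kwargs": {"commands": [[[-0.0068,-0.0292,0,0,0,0,0],[-0.0068,-0.0292,0,0,0,0,0],[-0.0068,-0.0292,0,0,0,0,0],[-0.0068,-0.0292,0,0,0,0,0],[-0.0068,-0.0292,0,0,0,0,0]]]}}

```text
clock: 13.72
ee_pos: [586.7, 151.9, 339.2]
orientation: [0.986, -0.166, -0.001, 0.0]
ft_force: [0.9, -0.6, -4.0]
finger_gap: 11.4
grasp_force: 54.9
```

Call:
{"fn": "play_rows", "kwargs": {"commands": [[[-0.003,-0.0165,0,0,0,-0.084,0],[0,0,0,0,0,-0.084,0],[0,0,0,0,0,-0.084,0],[0,0,0,0,0,-0.084,0],[0,0,0,0,0,-0.084,0]]]}}

```text
clock: 14.13
ee_pos: [589.3, 167.3, 338.9]
orientation: [0.999, 0.046, -0.001, 0.0]
ft_force: [0.0, -0.4, -3.5]
finger_gap: 11.4
grasp_force: 54.9
```

Call:
{"fn": "play_rows", "kwargs": {"commands": [[[0,0,0,0,0,-0.084,0],[0,0,0,0,0,-0.084,0],[0,0,0,0,0,-0.084,0],[0,0,0,0,0,0,0],[0,0,0,0,0,0,0]]]}}

```text
clock: 14.55
ee_pos: [589.7, 166.6, 339.5]
orientation: [0.986, 0.167, -0.001, 0.0]
ft_force: [0.4, -0.2, -3.1]
finger_gap: 11.2
grasp_force: 54.9
```

Run:
```python
from st import *
s,R=show();print(R.T@(np.array([590,166.5,200])-s["ee_pos"]))
```

```text
14.55 [589.66 166.61 339.51] yaw_y 289.25625295757254 tilt [-0. -0.] F [ 0.36 -0.17 -3.13] tool F [0.29 0.29 3.13] T [-0.09 -0.01  0.03] 11.167321190164925 54.912040662020445
[  0.55   0.26 139.51]
```

Call:
{"fn": "play_rows", "kwargs": {"commands": [[[0.0005,0.0003,0.02,0,0,0,0],[0,0,0.03,0,0,0,0],[0,0,0.03,0,0,0,0],[0,0,0.03,0,0,0,0],[0,0,0.025,0,0,0,0]]]}}

```text
clock: 14.97
ee_pos: [589.7, 165.7, 203.0]
orientation: [0.986, 0.167, -0.001, 0.0]
ft_force: [0.5, -0.4, -4.1]
finger_gap: 11.5
grasp_force: 54.9
```

Call:
{"fn": "play_rows", "kwargs": {"commands": [[[0,0,0.02,0,0,0,0],[0,0,0.015,0,0,0,0],[0,0,0,0,0,0,0],[0,0,0,0,0,0,0]]]}}

```text
clock: 15.3
ee_pos: [590.6, 165.7, 169.8]
orientation: [0.986, 0.167, -0.001, 0.001]
ft_force: [0.1, 0.2, -3.5]
finger_gap: 11.5
grasp_force: 54.9
```

Run:
```python
from st import *
show()
a=arm.get_image("scene")[:,:,::-1];b=arm.get_image("side")[:,:,::-1]
cv2.imwrite("pics/p_s.png",a);cv2.imwrite("pics/p_d.png",b)
c=cv2.resize(a[150:300,300:450],(600,600),interpolation=cv2.INTER_CUBIC);d=cv2.resize(b[120:250,250:380],(600,600),interpolation=cv2.INTER_CUBIC)
cv2.imwrite("pics/p.png",cv2.resize(np.hstack([c,d]),(800,400),interpolation=cv2.INTER_AREA))
```

```text
15.3 [590.55 165.74 169.85] yaw_y 289.27841995217534 tilt [-0.  0.] F [ 0.12  0.16 -3.5 ] tool F [ 0.18 -0.11  3.5 ] T [-0.15 -0.02  0.07] 11.484530260072486 54.91357047110796
```

View pics/p.png

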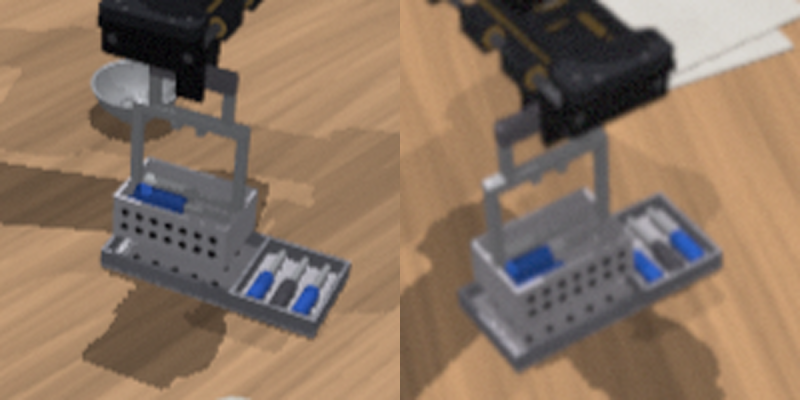

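The caddy hangs level over the bay; near-left rim corner is at (113,195) left panel / (523,288) right panel, near-right at (241,238) / (632,233).

Run:
```python
from st import *
S=lambda u,v:(300+u*.375,150+v*.375)
D=lambda u,v:(250+(u-400)*.325,120+v*.325)
a=np.radians(19.4);R=np.array([[np.cos(a),np.sin(a)],[-np.sin(a),np.cos(a)]])
for n,p,q in(("rim L",(113,195),(523,288)),("rim R",(241,238),(632,233)),("tray L",(101,250),(519,361)),("tray R",(318,325),(721,250))):
    w,e=tri(S(*p),D(*q));print(n,w,e,R@(w[:2]-[590,166.5]))
```

```text
rim L [557.8  111.2   81.09] 2.8302113251726118 [-48.74 -41.46]
rim R [650.78 162.12  62.86] 0.9991186874063811 [ 55.87 -24.32]
tray L [548.64 104.5   18.59] 3.6020787310124773 [-59.61 -44.74]
tray R [725.77 173.93  13.19] 1.1616267863200205 [130.53 -38.09]
```

Call:
{"fn": "play_rows", "kwargs": {"commands": [[[0,0,0.004,0,0,0,0],[0,0,0.004,0,0,0,0],[0,0,0.003,0,0,0,0],[0,0,0.003,0,0,0,0],[0,0,0,0,0,0,0]]]}}

```text
clock: 15.82
ee_pos: [590.5, 165.5, 155.8]
orientation: [0.986, 0.168, -0.001, 0.0]
ft_force: [-0.8, -0.5, -3.7]
finger_gap: 11.7
grasp_force: 54.9
```

Call:
{"fn": "play_rows", "kwargs": {"commands": [[[0,0,0.002,0,0,0,0],[0,0,0.002,0,0,0,0],[0,0,0.002,0,0,0,0],[0,0,0.002,0,0,0,0],[0,0,0,0,0,0,0]]]}}

```text
clock: 16.23
ee_pos: [590.7, 165.6, 148.1]
orientation: [0.986, 0.168, -0.001, 0.0]
ft_force: [0.0, -0.6, -3.6]
finger_gap: 11.5
grasp_force: 54.9
```

```bash
python3 st.py
```

```text
16.2333 [590.7  165.63 148.07] yaw_y 289.31364255669456 tilt [-0.  0.] F [ 0.01 -0.64 -3.6 ] tool F [-0.2   0.61  3.6 ] T [-0.16  0.06  0.01] 11.460679593873898 54.912648210301995
```

Call:
{"fn": "play_rows", "kwargs": {"commands": [[[0,0,0.0015,0,0,0,0],[0,0,0.0015,0,0,0,0],[0,0,0.001,0,0,0,0],[0,0,0.001,0,0,0,0],[0,0,0,0,0,0,0]]]}}

```text
clock: 16.65
ee_pos: [590.9, 165.7, 143.4]
orientation: [0.986, 0.168, -0.0, 0.0]
ft_force: [0.4, -0.9, -4.1]
finger_gap: 11.9
grasp_force: 54.9
```

```bash
python3 st.py
```

```text
16.65 [590.87 165.71 143.38] yaw_y 289.31713009485867 tilt [-0.  0.] F [ 0.44 -0.86 -4.1 ] tool F [0.13 0.95 4.1 ] T [-0.09  0.04  0.04] 11.853638916158621 54.91242206655443
```

Call:
{"fn": "play_rows", "kwargs": {"commands": [[[0,0,0.001,0,0,0,0],[0,0,0.001,0,0,0,0],[0,0,0,0,0,0,0],[0,0,0,0,0,0,0]]]}}

```text
clock: 16.98
ee_pos: [591.3, 165.8, 142.1]
orientation: [0.986, 0.168, 0.0, -0.0]
ft_force: [0.1, -0.1, -1.7]
finger_gap: 11.6
grasp_force: 54.9
```

```bash
python3 st.py
```

```text
16.9833 [591.33 165.81 142.06] yaw_y 289.3254510098451 tilt [0. 0.] F [ 0.09 -0.1  -1.66] tool F [0.05 0.12 1.66] T [-0.21  0.    0.05] 11.57602791834806 54.91211081854999
```

Touchdown has begun. One more small step, then release softly.

Call:
{"fn": "play_rows", "kwargs": {"commands": [[[0,0,0.0007,0,0,0,0],[0,0,0,0,0,0,0]]]}}

```text
clock: 17.15
ee_pos: [591.5, 165.7, 142.0]
orientation: [0.986, 0.168, 0.001, 0.0]
ft_force: [-0.5, -0.8, 1.9]
finger_gap: 11.6
grasp_force: 54.9
```

Call:
{"fn": "play_rows", "kwargs": {"commands": [[[0,0,0,0,0,0,0],[0,0,0,0,0,0,0],[0,0,0,0,0,0,0]]], "force": 5}}

```text
clock: 17.4
ee_pos: [591.6, 165.6, 141.9]
orientation: [0.986, 0.168, 0.001, 0.0]
ft_force: [0.2, -2.5, 4.2]
finger_gap: 11.7
grasp_force: 5.0
```

Call:
{"fn": "play_rows", "kwargs": {"commands": [[[0,0,0,0,0,0,0.2],[0,0,0,0,0,0,0.3],[0,0,0,0,0,0,0.4],[0,0,0,0,0,0,0.5],[0,0,0,0,0,0,0.6]]]}}

```text
clock: 17.82
ee_pos: [590.9, 165.9, 140.6]
orientation: [0.986, 0.168, -0.0, -0.0]
ft_force: [0.4, 0.2, 0.1]
finger_gap: 36.3
grasp_force: 0.0
```

Call:
{"fn": "play_rows", "kwargs": {"commands": [[[0,0,0,0,0,0,0.6],[0,0,0,0,0,0,0.6],[0,0,0,0,0,0,0.6],[0,0,0,0,0,0,0.6],[0,0,0,0,0,0,0.6]]]}}

```text
clock: 18.23
ee_pos: [591.0, 165.8, 141.0]
orientation: [0.986, 0.168, 0.0, -0.0]
ft_force: [0.3, -1.1, 0.0]
finger_gap: 51.7
grasp_force: 0.0
```

Call:
{"fn": "play_rows", "kwargs": {"commands": [[[0,0,-0.005,0,0,0,0.6],[0,0,-0.015,0,0,0,0.6],[0,0,-0.03,0,0,0,0.6],[0,0,-0.03,0,0,0,0.6],[0,0,-0.03,0,0,0,0.6]]]}}

```text
clock: 18.65
ee_pos: [590.9, 165.6, 252.5]
orientation: [0.986, 0.168, -0.0, 0.0]
ft_force: [0.8, 0.0, -0.0]
finger_gap: 52.6
grasp_force: 0.0
```

Call:
{"fn": "play_rows", "kwargs": {"commands": [[[0,0,-0.02,0,0,0,0.6],[0,0,0,0,0,0,0.6],[0,0,0,0,0,0,0.6],[0,0,0,0,0,0,0.6]]]}}

```text
clock: 18.98
ee_pos: [590.4, 165.6, 270.3]
orientation: [0.986, 0.168, -0.001, -0.0]
ft_force: [-0.6, -0.5, -0.1]
finger_gap: 52.6
grasp_force: 0.0
```

Run:
```python
from st import *
show()
a=arm.get_image("scene")[:,:,::-1];b=arm.get_image("side")[:,:,::-1]
cv2.imwrite("pics/f_s.png",a);cv2.imwrite("pics/f_d.png",b)
c=cv2.resize(a[150:300,300:450],(400,400),interpolation=cv2.INTER_CUBIC);d=cv2.resize(b[120:250,250:380],(400,400),interpolation=cv2.INTER_CUBIC)
cv2.imwrite("pics/f.png",np.hstack([c,d]))
```

```text
18.9833 [590.41 165.61 270.28] yaw_y 289.30859966265723 tilt [-0. -0.] F [-0.59 -0.54 -0.07] tool F [-0.74  0.31  0.08] T [-0.18  0.07 -0.04] 52.550303646326036 0.0
```

View pics/f.png

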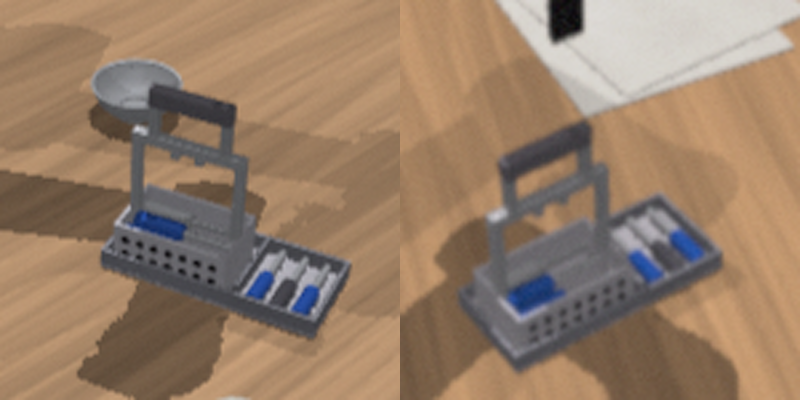

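The caddy stands upright inside the bay's walls, released, with the gripper well above it. Handing in.

```bash
python3 -c "
from plant import arm
print(arm.job_done())"
```

```text
the job is handed in; nothing more can be done
None
```

I took the caddy off the hook by pressing the keeper back to its end stop, set it upright in the empty bay, let go and handed the job in at about 19 s. The verdict was not reported back; the last pictures show it seated inside the bay's walls, and the sideways push peaked at about 10 N.

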